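# Take the cold pack out of the lunch box and close the box again

### The job

The lunch box is back: take its closed upper tier off, keeping it upright, take the cold pack out from underneath and lay it flat in the metal tray that goes to the freezer. Then press the loose inner lid down into the lower tier until both of its ends have clicked in under the clips and it lies level, and only then put the upper tier back so that its foot drops fully into the lower tier. Leave the mug, the flask and the salt shaker where they are.

Things in the scene. Friction and masses are not known exactly. Their poses are not given: they have to be found in the camera images.
- lower_tier: Lower tier of a slim lunch box: loose grey open box, 180 mm long (its x), 62 mm wide (its y), 52 mm high, walls 4 mm. Origin: centre of its underside, on the worktop; z up. A ledge inside carries the inner lid when home: lid's upper face then 44 mm above the origin, 8 mm below the rim. Stays where it stands.
- clip_a (a joint): White sprung clip, 30 mm wide, in the middle of the lower tier's short end at its +x (83 to 90 mm from the centre). Its 45 degree nose sticks 3.5 mm into the box, 47 mm above the underside. Value: how far it is pushed outward, 0 to 0.0045 m. A lid end pushed down past it (about 6 to 10 N) springs it out and is then held under it.
- clip_b (a joint): The same clip at the lower tier's other short end, at its -x.
- inner_lid_top (a point): Middle of the upper face of the inner lid, a loose flat white plate 170 (its x) x 52 (its y) x 4 mm. At the start it lies on the noses of both clips, upper face 53.5 mm above the underside of the lower tier; it must go down 9.5 mm. Push near one end (60 to 70 mm from its middle along x, on the centre line) to press that end home, then the other end by itself.
- cold_pack_centre (a point): Centre of the cold pack, a rigid pale slab, 150 mm (its x) x 56 mm (its y) x 22 mm high (z up), 0.18 kg. At the start it lies on the inner lid, its underside 1.5 mm above the rim of the lower tier, under the upper tier. Can be pinched across its 56 mm width.
- upper_tier_centre (a point): Centre of the upper tier, closed grey box with wooden cover, 62 mm high (centre 31 mm above its underside), 0.32 kg. From below: rounded foot 159x49x4, body 178 (x) x 60 (y) x 46, seam 2, cover 180x62x10 mm. At the start it stands on the cold pack. Home: foot inside the lower tier's rim (2.5 mm play each side), body on the rim, centre 79 mm above the lower tier's underside; either way round.
- tray_floor (a point): Middle of the inner floor of the shallow metal tray, fixed, 220 mm (its x) x 140 mm (its y), flat inside for 208 x 128 mm, floor 3 mm above the worktop, rim 12 mm high.
- mug: White mug with a handle, 82 x 112 x 94 mm, origin at its underside; a bystander.
- flask: Grey travel flask with a black top, 86 mm wide, 170 mm high, origin at its underside; a bystander.
- salt: Salt shaker, 44 mm wide, 90 mm high, origin at its underside; a bystander.

How it is judged:
By the outcome, as a careful person would: the job done as asked, in the order asked, and still so for the second after the job is handed in, with the robot touching nothing.
It also fails if it takes over 72 s, if anything falls off the work surface, if the arm or the gripper's body presses on something with over 40 N, if the wrist force passes 120 N, or if a joint passes its speed limit or range.

### The arm

A 6-joint arm with a two-finger parallel gripper is mounted at the origin on the work surface; the furniture and walls round the work are solid. World frame = base frame: x ahead of the robot, y to its left, z up, the work surface at z = 0. Lengths are in m, angles in rad, forces in N, time in s.
With the tool pointing down it reaches from about 0.225 to 0.875 m from the base axis. Payload 3.4 kg.
Tool frame: the origin (TCP) lies at the very end of the fingers, on their centre line; the grasp point (between the pads) lies 19 mm behind it; z points along the fingers, y is the line along which they close (so a half turn about z gives the same grasp; the last joint's range is limited). The gripper opens to 85 mm and grips with 20 to 120 N. Pads are 22 mm wide; open, the fingers measure 114 mm over their backs; the gripper's body (76 mm by 85 mm) begins 54 mm behind the grasp point. The pads swing forward as they close: fully open they stand 13 mm farther back than shut.
Start: joints at [1.15, 0.276, 1.505, -0, 1.361, -0.121], TCP at [0.17, 0.549, 0.207] pointing down, gripper open.
Joint ranges: [-2.89, 2.89], [-0.75, 2.08], [0.22, 2.7], [-1.18, 4.32], [0.11, 2.71], [-2.7, 2.7]. Speed limits (rad/s): [2.57, 2.57, 3.14, 3.14, 3.14, 3.14].

### API

Orientations are given as a unit quaternion [w, x, y, z].
In Python, from rig import manip, get_image, camera_info gives the robot as it stands. The module is installed in compiled form; this text tells all that it offers.
- The arm moves only by the shell command python3 -m crank 'ROWS' [FORCE]. ROWS is a JSON object of lists of equal length, an entry for each row: "translation": the shift along the tool's x, y, z in mm, a list of three; "roll": the turn about the tool's z in rad; "fingers": the opening, from 0 (shut) to 1 (fully open). A call has 1 to 8 rows; each row shifts and turns the commanded pose from where the row before left it, along the tool's axes as they then stand; what a row does not reach is not made up. A row lasts 1/10 s, in which the tool goes at most 50 mm and 8.59 degrees, less where a joint would pass 70% of its speed; a pose out of reach is approached as far as the arm can. A call is refused whole if a number of a shift passes 50 or a number of a turn 0.15, either way. A call with a gripper value outside its range is refused whole. The fingers move at their own pace and stop on an object; FORCE is the grip in N (left out, the last holds). Time passes only in rows, so rows that do not move let the fingers close. It gives the time, the measured TCP pose, the force, the opening and the grip force at its end, in the units of the state.
- manip.get_state(): the state, without advancing time (a new reading comes with each control period).
- get_image(name): name is "scene" or "top" or "wrist"; returns the picture (400x640x3 uint8, blue, green, red); there is no depth.
- camera_info(name): a dict with "mtx" (3x3 intrinsics, pixels), "rvec" (rotation vector, rad) and "tvec" (3), from world to camera coordinates, as OpenCV has them. Camera axes: x right, y down, z forward; pixel columns grow to the right and rows downward; lengths in m; the calibration is good to about 2 mm. A picture is of the moment at which its call begins: read the wrist's pose just before it. camera_info takes no time and is no camera call; for the wrist camera it gives the pose at the moment of the call.
- manip.sign_off(): hands the job in; it is judged then, once.
The state is a dict: "clock": time; "qpos": joint angles; "qd": joint speeds; "effort": joint torques, N m; "position": TCP position; "ee_rot": TCP orientation; "contact_force": force on the tool from outside, world axes, zero at the start; "moment": the same for the moment, N m; "width": finger opening in m; "gripper_force": force on a finger pad.
Only numpy, scipy, OpenCV 4.12 (cv2) and the standard library are available. Lean on these libraries where they do the work, as an engineer would, in place of code of your own. Each camera call takes 0.05 s, during which the arm holds its last target. There are 200 camera calls.

## Working session

There is one attempt and no reset: what is moved stays moved. The work goes in short steps, Python scripts to look and compute and a shell command to move; the robot and the scene stay as the last step left them, time stands still between calls to the robot, and variables do not carry over. Pictures are saved under pics/ and viewed, at most 10 in all, crops included, and the job is handed in when it is done.

```bash
mkdir -p pics; cat > h.py <<'E'
import numpy as np, cv2
from rig import manip, get_image, camera_info
def snap(n,f):
    ci=camera_info(n); im=get_image(n); cv2.imwrite('pics/'+f,im); return im,ci
def ray(ci,uv):
    R=cv2.Rodrigues(np.array(ci['rvec'],float))[0]; t=np.array(ci['tvec'],float).ravel(); K=np.array(ci['mtx'],float)
    return -R.T@t, R.T@np.linalg.solve(K,[uv[0],uv[1],1.])
def onz(ci,uv,z):
    c,d=ray(ci,uv); return c+d*(z-c[2])/d[2]
def proj(ci,P):
    return cv2.projectPoints(np.array(P,float).reshape(-1,3),np.array(ci['rvec'],float),np.array(ci['tvec'],float),np.array(ci['mtx'],float),None)[0].reshape(-1,2)
def st():
    s=manip.get_state(); print({k:np.round(s[k],4).tolist() for k in ('clock','position','ee_rot','qpos','contact_force','width','gripper_force')}); return s
E
python3 - <<'E'
from h import *
s=st()
a,ca=snap('top','t0.png'); b,cb=snap('scene','s0.png')
cv2.imwrite('pics/ts0.png',cv2.resize(np.vstack([a,b]),(480*1,600)) if 0 else np.vstack([a,b])[:, :][::1])
for c in(ca,cb): print(ray(c,(320,200)),c['mtx'])
E
```

```text
{'clock': 0.0, 'position': [0.1696, 0.5488, 0.2056], 'ee_rot': [-0.0003, 0.1493, 0.9888, -0.0009], 'qpos': [1.15, 0.2766, 1.5061, 0.0, 1.3607, -0.121], 'contact_force': [0.2121, 0.2656, 0.2014], 'width': 0.0851, 'gripper_force': 0.0}
(array([ 0.31944792, -0.02768812,  1.3396782 ]), array([ 1.35811979e-01,  3.73259216e-04, -9.90983644e-01])) [[488.24961791   0.         309.39303442]
 [  0.         488.24961791 197.72757286]
 [  0.           0.           1.        ]]
(array([0.03172681, 1.02539665, 0.83715358]), array([ 0.36169761, -0.75354298, -0.54895569])) [[490.26238838   0.         320.30914618]
 [  0.         490.26238838 200.99570256]
 [  0.           0.           1.        ]]
```

View pics/t0.png

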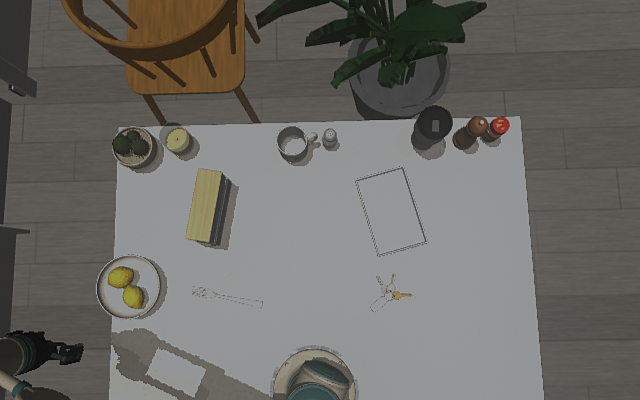

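View pics/s0.png

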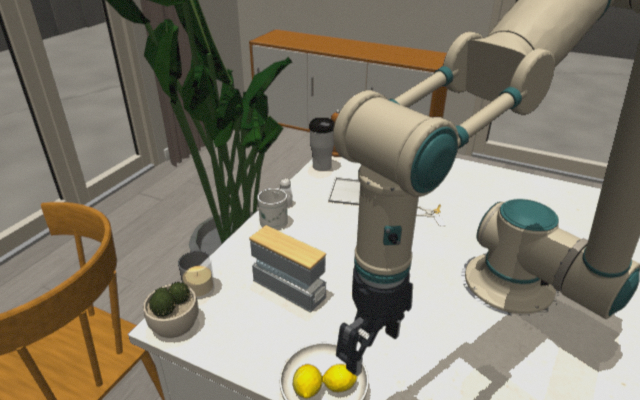

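The top view shows the lunch box with its wooden cover at about (187–224, 169–244) and the tray outline at about (355–426, 168–256). The mug is at (293,145), the salt at (330,138) and the flask at (432,128). The scene view shows the cold pack as a pale strip between the tiers.

```bash
python3 - <<'E'
from h import *
a=cv2.imread('pics/t0.png'); ci=camera_info('top')
hsv=cv2.cvtColor(a,cv2.COLOR_BGR2HSV)
m=cv2.inRange(hsv,(12,60,80),(35,255,255)); m[:,:180]=0;m[:,240:]=0;m[:160]=0;m[260:]=0
def rect(m,z,name,ci=ci):
    c=max(cv2.findContours(m,0,2)[0],key=cv2.contourArea)
    P=np.array([onz(ci,p,z)[:2] for p in c[:,0]],np.float32)*1000
    r=cv2.minAreaRect(P); print(name,r,cv2.boundingRect(c)); return r
rect(m,.1375,'cover')
g=cv2.cvtColor(a,cv2.COLOR_BGR2GRAY); m=cv2.inRange(g,0,150); m[:,:345]=0;m[:,435:]=0;m[:162]=0;m[262:]=0
rect(m,.012,'tray')
for n,uv,z in(('mug',(293,145),.094),('salt',(330,135),.09),('flask',(434,122),.17),('fork',(230,297),0),('plate',(129,287),0.02),('plateedge',(160,287),.02),('keys',(390,293),0),('candle',(178,140),.06)): print(n,onz(ci,uv,z).round(3))
E
```

```text
cover ((480.0622253417969, 264.2374267578125), (61.13228225708008, 178.9783935546875), 79.9638900756836) (186, 169, 36, 73)
tray ((466.5310974121094, -217.19168090820312), (245.0747528076172, 273.2358093261719), 88.1496810913086) (345, 162, 90, 100)
mug [0.637 0.04  0.094]
salt [ 0.663 -0.058  0.09 ]
flask [ 0.666 -0.312  0.17 ]
fork [0.244 0.223 0.   ]
plate [0.278 0.492 0.02 ]
plateedge [0.276 0.408 0.02 ]
keys [ 0.246 -0.209  0.   ]
candle [0.669 0.354 0.06 ]
```

```bash
cat >> h.py <<'E'
def go(x,y,z,longdeg=None):
    """print tool-frame shift mm to reach world point, and roll so that tool x lies along longdeg (mod 180)"""
    s=manip.get_state(); q=s['ee_rot']; from scipy.spatial.transform import Rotation as Ro
    R=Ro.from_quat([q[1],q[2],q[3],q[0]]).as_matrix(); d=R.T@(np.array([x,y,z])-s['position'])*1000
    yaw=np.degrees(np.arctan2(R[1,0],R[0,0])); r=0
    if longdeg is not None: r=-np.radians((longdeg-yaw+90)%180-90)
    print('shift',d.round(1),'roll',round(r,3),'yaw',round(yaw,2),'tilt',np.degrees(np.arccos(-R[2,2])).round(2))
E
python3 -m crank '{"translation":[[-42,-20,-6],[-42,-20,-6],[-42,-20,-6],[-42,-20,-6],[-42,-20,-6],[-42,-20,-6],[-42,-20,-5],[-42,-20,-5]],"roll":[0,0,0,0,0,0,0,0],"fingers":[1,1,1,1,1,1,1,1]}'
python3 -m crank '{"translation":[[-22,-10,0],[-22,-10,0],[0,0,0],[0,0,0]],"roll":[0,0,-0.125,0],"fingers":[1,1,1,1]}'
python3 - <<'E'
from h import *
s=st(); go(.480,.2642,.25,-10)
a,ci=snap('wrist','w0.png'); print(ray(ci,(320,200)))
E
```

```text
clock: 0.9
position: [0.4445, 0.2957, 0.2525]
ee_rot: [-0.0, 0.149, 0.989, -0.0]
contact_force: [0.9, 0.4, 0.7]
width: 0.0855
gripper_force: 0.0
clock: 1.3
position: [0.48, 0.2644, 0.2519]
ee_rot: [-0.001, 0.088, 0.996, -0.0]
contact_force: [-0.7, -0.3, -0.2]
width: 0.0852
gripper_force: 0.0
{'clock': 1.3, 'position': [0.48, 0.2644, 0.2519], 'ee_rot': [-0.0006, 0.0881, 0.9961, -0.0002], 'qpos': [0.3764, 0.2135, 1.4789, 0.0002, 1.4505, -1.0179], 'contact_force': [-0.7371, -0.3265, -0.1586], 'width': 0.0852, 'gripper_force': 0.0}
shift [-0.1 -0.2  1.9] roll -0.002 yaw 169.89 tilt 0.08
(array([0.39847965, 0.27910773, 0.42015636]), array([ 0.31881691, -0.05257978, -0.94637117]))
```

View pics/w0.png

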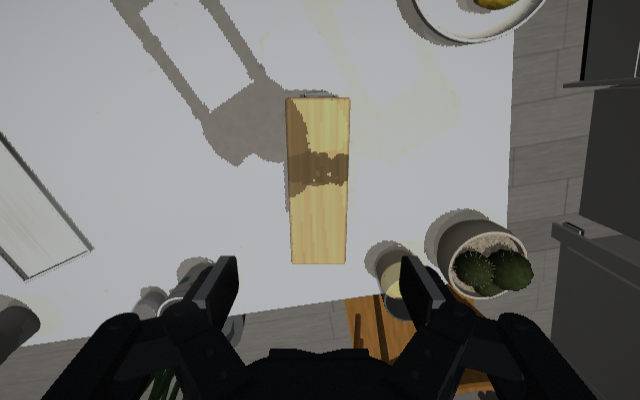

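The cover shows in the wrist image at (286–350, 97–265), aligned with the image columns and centred between the fingers. The tray's near corner is at (92,248).

```bash
python3 - <<'E'
from h import *
a=cv2.imread('pics/w0.png'); ci=camera_info('wrist'); h=cv2.cvtColor(a,cv2.COLOR_BGR2HSV)
m=cv2.inRange(h,(10,60,50),(35,255,255)); m[:,:270]=0;m[:,365:]=0;m[:90]=0;m[272:]=0
m=cv2.morphologyEx(m,cv2.MORPH_CLOSE,np.ones((7,7)))
c=max(cv2.findContours(m,0,2)[0],key=cv2.contourArea)
print(cv2.minAreaRect(np.array([onz(ci,p,.1375)[:2] for p in c[:,0]],np.float32)*1000))
t=cv2.imread('pics/t0.png'); ct=camera_info('top')
g=cv2.cvtColor(t,cv2.COLOR_BGR2GRAY); m=cv2.adaptiveThreshold(g,255,0,1,15,12); m[:,:350]=0;m[:,432:]=0;m[:163]=0;m[260:]=0
for c in cv2.findContours(m,0,2)[0]:
  if cv2.contourArea(c)>500:
    print('tray',cv2.minAreaRect(np.array([onz(ct,p,.010)[:2] for p in c[:,0]],np.float32)*1000))
E
```

```text
((480.0483093261719, 263.70843505859375), (61.16990280151367, 177.7047882080078), 80.01358032226562)
```

```bash
python3 -m crank '{"translation":[[0,0,40],[0,0,40],[0,0,40],[0,0,30],[0,0,14],[0,0,0],[0,0,0],[0,0,0]],"roll":[0,0,0,0,0,0,0,0],"fingers":[1,1,1,1,1,1,0.6,0.6]}' 50
python3 -m crank '{"translation":[[0,0,0],[0,0,0],[0,0,0],[0,0,0],[0,0,0],[0,0,0]],"roll":[0,0,0,0,0,0],"fingers":[0.4,0.4,0.4,0.4,0.4,0.4]}' 50
python3 - <<'E'
from h import *
ct=camera_info('top')
P=np.array([onz(ct,p,.012)[:2] for p in ((355.5,181),(403,167.5),(426.5,242),(379.5,255.5))])*1000
print(P.round(), P.mean(0), [np.linalg.norm(P[i]-P[i-1]).round() for i in range(4)], np.degrees(np.arctan2(*(P[0]-P[3])[::-1])))
E
```

```text
clock: 2.15
position: [0.4806, 0.2658, 0.09]
ee_rot: [0.001, 0.087, 0.996, 0.001]
contact_force: [1.8, -0.1, 1.5]
width: 0.0608
gripper_force: 56.1
clock: 2.75
position: [0.4805, 0.2659, 0.0901]
ee_rot: [0.001, 0.087, 0.996, 0.001]
contact_force: [-1.7, 0.3, 6.0]
width: 0.0608
gripper_force: 56.1
[[ 552. -126.]
 [ 586. -258.]
 [ 380. -311.]
 [ 347. -184.]] [ 466.01617058 -219.81907815] [np.float64(213.0), np.float64(136.0), np.float64(213.0), np.float64(132.0)] 15.597410204879568
```

```bash
python3 -m crank '{"translation":[[0,0,-5],[0,0,-10],[0,0,-15],[0,0,-20],[0,0,-20],[0,0,-15],[0,0,-5],[0,0,0]],"roll":[0,0,0,0,0,0,0,0],"fingers":[0.4,0.4,0.4,0.4,0.4,0.4,0.4,0.4]}' 50
python3 - <<'E'
from h import *
st(); go(.45,.05,.18,-10)
snap('scene','s1.png'); 
E
```

```text
clock: 3.55
position: [0.48, 0.2652, 0.1791]
ee_rot: [0.001, 0.087, 0.996, 0.0]
contact_force: [0.6, -0.2, -4.3]
width: 0.0611
gripper_force: 55.1
{'clock': 3.55, 'position': [0.48, 0.2652, 0.1791], 'ee_rot': [0.0006, 0.0873, 0.9962, 0.0002], 'qpos': [0.3779, 0.2522, 1.6082, -0.0001, 1.2799, -1.018], 'contact_force': [0.6013, -0.2033, -4.2753], 'width': 0.0611, 'gripper_force': 55.1373}
shift [  -7.9 -217.1   -1. ] roll -0.0 yaw 169.98 tilt 0.07
```

View pics/s1.png

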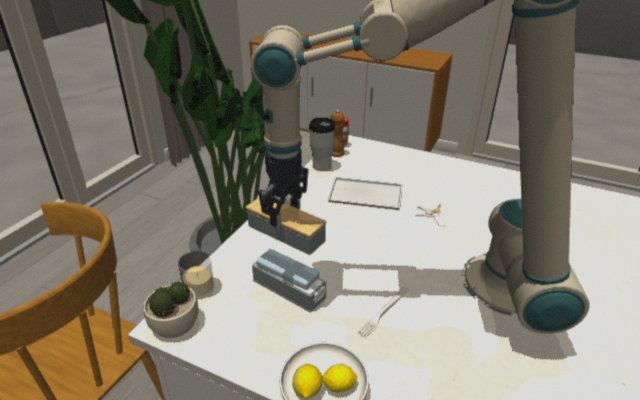

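The upper tier hangs level in the gripper and the cold pack stays on the lower tier. I'll set it down at about (0.45, 0.05).

```bash
python3 -m crank '{"translation":[[0,-15,0],[-2,-30,0],[-2,-40,0],[-2,-40,0],[-2,-40,0],[0,-32,0],[0,-20,0],[0,0,0]],"roll":[0,0,0,0,0,0,0,0],"fingers":[0.4,0.4,0.4,0.4,0.4,0.4,0.4,0.4]}' 50
python3 -m crank '{"translation":[[0,0,25],[0,0,35],[0,0,35],[0,0,30],[0,0,20],[0,0,10],[0,0,5],[0,0,0]],"roll":[0,0,0,0,0,0,0,0],"fingers":[0.4,0.4,0.4,0.4,0.4,0.4,0.4,0.4]}' 50
python3 - <<'E'
from h import *
st()
E
```

```text
clock: 4.4
position: [0.4479, 0.047, 0.1776]
ee_rot: [-0.001, 0.089, 0.996, -0.001]
contact_force: [0.2, -0.3, -4.4]
width: 0.0608
gripper_force: 55.6
clock: 5.2
position: [0.4499, 0.0502, 0.0184]
ee_rot: [-0.0, 0.087, 0.996, 0.0]
contact_force: [-0.3, -0.2, -2.4]
width: 0.0606
gripper_force: 55.6
{'clock': 5.2, 'position': [0.4499, 0.0502, 0.0184], 'ee_rot': [-0.0002, 0.0872, 0.9962, 0.0], 'qpos': [-0.0428, 0.2926, 2.0314, 0.0001, 0.818, -1.4391], 'contact_force': [-0.3404, -0.1727, -2.3829], 'width': 0.0606, 'gripper_force': 55.5992}
```

```bash
python3 -m crank '{"translation":[[0,0,1.5],[0,0,1],[0,0,0],[0,0,0]],"roll":[0,0,0,0],"fingers":[0.4,0.4,0.4,0.4]}' 50
python3 -m crank '{"translation":[[0,0,1],[0,0,0],[0,0,0]],"roll":[0,0,0],"fingers":[0.4,0.4,0.4]}' 50
```

```text
clock: 5.6
position: [0.4502, 0.0501, 0.0164]
ee_rot: [0.001, 0.087, 0.996, 0.0]
contact_force: [0.6, 0.6, -3.8]
width: 0.0612
gripper_force: 55.6
clock: 5.9
position: [0.4502, 0.0501, 0.0157]
ee_rot: [0.001, 0.087, 0.996, 0.0]
contact_force: [-2.2, -0.6, 6.4]
width: 0.0609
gripper_force: 56.7
```

```bash
python3 -m crank '{"translation":[[0,0,0],[0,0,0],[0,0,0],[0,0,0],[0,0,-10],[0,0,-30],[0,0,-45],[0,0,-45]],"roll":[0,0,0,0,0,0,0,0],"fingers":[0.8,1,1,1,1,1,1,1]}'
python3 -m crank '{"translation":[[2,40,-25],[2,40,-20],[2,40,0],[2,40,0],[2,40,0],[0,17,0],[0,0,0],[0,0,0]],"roll":[0,0,0,0,0,0,0,0],"fingers":[1,1,1,1,1,1,1,1]}'
python3 - <<'E'
from h import *
st(); go(.48,.264,.2,-10)
snap('wrist','w1.png'); 
E
```

```text
clock: 6.7
position: [0.4492, 0.0502, 0.1467]
ee_rot: [-0.0, 0.087, 0.996, 0.0]
contact_force: [0.4, -0.6, -1.5]
width: 0.0854
gripper_force: 0.0
clock: 7.5
position: [0.4774, 0.2647, 0.19]
ee_rot: [-0.0, 0.087, 0.996, -0.001]
contact_force: [-0.5, -0.0, -0.1]
width: 0.0854
gripper_force: 0.0
{'clock': 7.5, 'position': [0.4774, 0.2647, 0.19], 'ee_rot': [-0.0003, 0.087, 0.9962, -0.0007], 'qpos': [0.3796, 0.2428, 1.5934, -0.0011, 1.3065, -1.0167], 'contact_force': [-0.5006, -0.0025, -0.1219], 'width': 0.0854, 'gripper_force': 0.0}
shift [ -2.7  -0.2 -10. ] roll 0.0 yaw 170.02 tilt 0.09
```

View pics/w1.png

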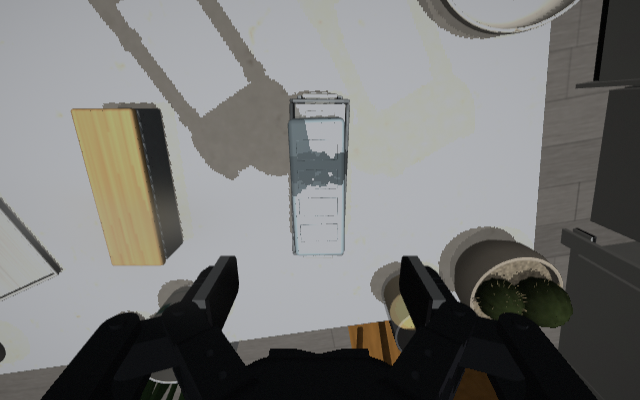

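The upper tier stands upright at the left (72–182, 108–266). The pack's top face is at (289–346, 118–255), on the lower tier, whose near rim is at (291–349, ~99).

```bash
python3 - <<'E'
from h import *
ci=camera_info('wrist')
P=np.array([onz(ci,p,.0755)[:2] for p in((290,118),(345,118),(344,255),(292,255))])*1000
print('pack',P.round(),P.mean(0),np.linalg.norm(P[0]-P[3]),np.linalg.norm(P[0]-P[1]),np.linalg.norm(P[2]-P[3]))
R=np.array([onz(ci,p,.052)[:2] for p in((291,99.5),(349.5,99.5))])*1000
print('rim',R.round(1),np.linalg.norm(R[0]-R[1]))
u=np.array([np.cos(np.radians(-10)),np.sin(np.radians(-10))]); print('tier centre', R.mean(0)+90*u)
go(.48,.264,.065,-10)
E
```

```text
pack [[405. 249.]
 [414. 301.]
 [560. 278.]
 [550. 221.]] [482.24008087 262.33604977] 148.43700927349423 52.63086760052261 58.54101308441971
rim [[387.8 251.4]
 [398.1 310. ]] 59.42686401983372
tier centre [481.58596962 265.06905859]
shift [ -2.7   0.4 125. ] roll -0.001 yaw 169.96 tilt 0.08
```

```bash
python3 -m crank '{"translation":[[-4,-2,30],[0,0,40],[0,0,35],[0,0,20],[0,0,9],[0,0,0],[0,0,0],[0,0,0]],"roll":[0,0,0,0,0,0,0,0],"fingers":[1,1,1,1,1,1,1,1]}' 40
python3 -m crank '{"translation":[[0,0,0],[0,0,0],[0,0,0],[0,0,0],[0,0,0],[0,0,0]],"roll":[0,0,0,0,0,0],"fingers":[0.5,0.4,0.4,0.4,0.4,0.4]}' 40
python3 -m crank '{"translation":[[0,0,-5],[0,0,-15],[0,0,-30],[0,0,-30],[0,0,-30],[0,0,-20],[0,0,-5],[0,0,0]],"roll":[0,0,0,0,0,0,0,0],"fingers":[0.4,0.4,0.4,0.4,0.4,0.4,0.4,0.4]}' 40
python3 - <<'E'
from h import *
st(); go(.466,-.220,.19,15.6)
E
```

```text
clock: 8.35
position: [0.4826, 0.2631, 0.0576]
ee_rot: [0.001, 0.087, 0.996, 0.001]
contact_force: [-0.1, -0.8, 0.6]
width: 0.0855
gripper_force: 0.0
clock: 8.95
position: [0.4813, 0.2629, 0.056]
ee_rot: [-0.0, 0.087, 0.996, 0.0]
contact_force: [-0.8, 0.3, -0.3]
width: 0.0339
gripper_force: 0.0
clock: 9.75
position: [0.4816, 0.263, 0.1917]
ee_rot: [0.001, 0.087, 0.996, 0.0]
contact_force: [-0.0, -0.5, -0.6]
width: 0.0337
gripper_force: 0.0
{'clock': 9.75, 'position': [0.4816, 0.263, 0.1917], 'ee_rot': [0.0007, 0.0873, 0.9962, 0.0004], 'qpos': [0.3729, 0.2444, 1.5869, 0.0001, 1.3086, -1.0231], 'contact_force': [-0.0138, -0.5264, -0.5819], 'width': 0.0337, 'gripper_force': 0.0}
shift [ -68.6 -478.3    1.3] roll -0.447 yaw 169.99 tilt 0.1
```

```bash
python3 - <<'E'
from h import *
a,_=snap('wrist','w2.png'); b,_=snap('scene','s2.png')
cv2.imwrite('pics/c2.png',np.hstack([a[60:300,180:460],cv2.resize(b[180:340,200:400],(300,240))]))
E
```

```text
(no output)
```

View pics/c2.png

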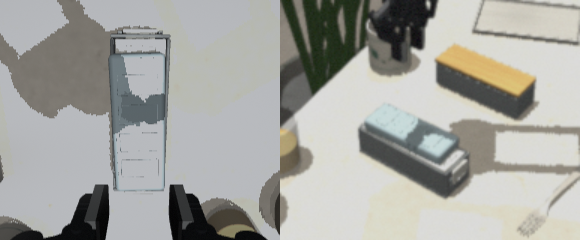

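The crop shows the pack still on the lower tier, unmoved, so the fingers closed above it. I'll work out how high the real fingertips sit.

```bash
python3 - <<'E'
from h import *
from scipy.spatial.transform import Rotation as Ro
s=manip.get_state(); q=s['ee_rot']; R=Ro.from_quat([q[1],q[2],q[3],q[0]]).as_matrix(); ci=camera_info('wrist')
for w,o in((s['width'],0),(.0854,0)):
  for z in(0,-5,-10,-15,-20,-25):
    print(round(w,3),z,proj(ci,[s['position']+R@np.array([x,sg*w/2,z/1000]) for sg in(-1,1) for x in(-.011,.011)]).round().tolist())
a=cv2.imread('pics/w2.png'); cv2.imwrite('pics/c3.png',cv2.resize(a[220:320,240:400],None,fx=4,fy=4))
E
```

```text
0.034 0 [[293.0, 252.0], [292.0, 221.0], [344.0, 252.0], [345.0, 221.0]]
0.034 -5 [[292.0, 255.0], [291.0, 224.0], [345.0, 255.0], [346.0, 224.0]]
0.034 -10 [[292.0, 259.0], [291.0, 228.0], [345.0, 259.0], [347.0, 228.0]]
0.034 -15 [[291.0, 264.0], [290.0, 231.0], [346.0, 264.0], [347.0, 231.0]]
0.034 -20 [[290.0, 268.0], [289.0, 235.0], [347.0, 268.0], [348.0, 235.0]]
0.034 -25 [[289.0, 273.0], [288.0, 239.0], [348.0, 273.0], [349.0, 239.0]]
0.085 0 [[255.0, 252.0], [252.0, 221.0], [383.0, 252.0], [385.0, 221.0]]
0.085 -5 [[253.0, 255.0], [250.0, 224.0], [384.0, 255.0], [387.0, 224.0]]
0.085 -10 [[251.0, 259.0], [248.0, 228.0], [386.0, 259.0], [389.0, 228.0]]
0.085 -15 [[249.0, 264.0], [246.0, 231.0], [388.0, 264.0], [391.0, 231.0]]
0.085 -20 [[247.0, 268.0], [244.0, 235.0], [390.0, 268.0], [393.0, 235.0]]
0.085 -25 [[245.0, 273.0], [242.0, 239.0], [392.0, 273.0], [395.0, 239.0]]
```

View pics/c3.png

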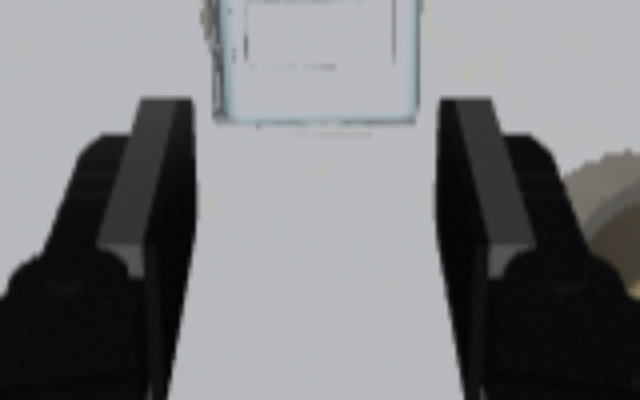

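```bash
python3 - <<'E'
from h import *
s=manip.get_state(); ci=camera_info('scene'); b=cv2.imread('pics/s2.png')
for z in(0,.02,.03,.04,.05): print(z,proj(ci,s['position']+[0,0,z]).round(1))
g=b.max(2)
for r in range(196,250,3): print(r,''.join('#' if v<45 else ('+' if v<90 else '.') for v in g[r,255:325]))
E
```

```text
0 [[286.4 225.3]]
0.02 [[286.1 217.9]]
0.03 [[286.  214.2]]
0.04 [[285.8 210.5]]
0.05 [[285.7 206.7]]
196 ++....+########################+++#######+............................
199 ++.....++############+..+###+..+######+++.............................
202 +++.......#############+#####+++#######++.............................
205 ++++......++################+..+#######++.............................
208 ++..............++########++++.+#######++.............................
211 +..................+######++++++..++###+..............................
214 ......+++..........+######++++........................................
217 .......+++.........+######++++........................................
220 ......................++++++++........................................
223 ..................................................++++................
226 ..................................................+++++++++++.........
229 ..................................................+++++++++++++.++++..
232 ..................................................++++++++++++++++++++
235 ...................................................+++++++++++++++++++
238 .........................................................+++++++++++++
241 ................................................................++++++
244 ......................................................................
247 ......................................................................
```

Both views put the real fingertips about 28–31 mm behind the reported TCP at this opening, which fits the miss at z = 0.056. I'll regrasp deeper and tell the pack (56 mm) from the rim (62 mm) by the finger width.

```bash
python3 -m crank '{"translation":[[0,0,0],[0,0,0],[0,0,30],[0,0,40],[0,0,40],[0,0,30],[0,0,15],[0,0,6]],"roll":[0,0,0,0,0,0,0,0],"fingers":[1,1,1,1,1,1,1,1]}' 30
python3 -m crank '{"translation":[[0,0,2],[0,0,0],[0,0,0],[0,0,0],[0,0,0],[0,0,0]],"roll":[0,0,0,0,0,0],"fingers":[1,0.6,0.6,0.6,0.6,0.6]}' 30
python3 - <<'E'
from h import *
st()
E
```

```text
clock: 10.65
position: [0.4796, 0.2621, 0.0275]
ee_rot: [-0.002, 0.087, 0.996, -0.001]
contact_force: [-0.3, -0.1, 0.6]
width: 0.0856
gripper_force: 0.0
clock: 11.25
position: [0.4822, 0.2632, 0.0292]
ee_rot: [0.001, 0.087, 0.996, 0.001]
contact_force: [-0.5, -0.5, 6.3]
width: 0.0551
gripper_force: 33.3
{'clock': 11.25, 'position': [0.4822, 0.2632, 0.0292], 'ee_rot': [0.0011, 0.0872, 0.9962, 0.0005], 'qpos': [0.3729, 0.3944, 1.8154, -0.0, 0.9294, -1.0231], 'contact_force': [-0.4629, -0.4817, 6.2966], 'width': 0.0551, 'gripper_force': 33.3387}
```

```bash
python3 -m crank '{"translation":[[0,0,0],[0,0,-3],[0,0,-15],[0,0,-30],[0,0,-40],[0,0,-40],[0,0,-25],[0,0,0]],"roll":[0,0,0,0,0,0,0,0],"fingers":[0.5,0.5,0.5,0.5,0.5,0.5,0.5,0.5]}' 45
python3 - <<'E'
from h import *
st(); go(.466,-.220,.18,15.6)
E
```

```text
clock: 12.05
position: [0.4836, 0.2638, 0.1846]
ee_rot: [0.004, 0.087, 0.996, 0.002]
contact_force: [0.1, 0.1, -2.7]
width: 0.0554
gripper_force: 48.3
{'clock': 12.05, 'position': [0.4836, 0.2638, 0.1846], 'ee_rot': [0.0035, 0.0873, 0.9962, 0.0019], 'qpos': [0.373, 0.2484, 1.5994, 0.0002, 1.2858, -1.0231], 'contact_force': [0.1354, 0.0547, -2.7041], 'width': 0.0554, 'gripper_force': 48.2565}
shift [ -66.8 -479.5    3. ] roll -0.447 yaw 169.99 tilt 0.46
```

```bash
python3 -m crank '{"translation":[[-2,-20,0],[-6,-40,0],[-6,-40,0],[-6,-42,0],[-6,-42,0],[-6,-42,0],[-6,-42,0],[-6,-42,0]],"roll":[0,0,0,0,0,0,0,0],"fingers":[0.5,0.5,0.5,0.5,0.5,0.5,0.5,0.5]}' 45
python3 -m crank '{"translation":[[-7,-45,0],[-7,-45,0],[-6,-45,0],[-3,-34,0],[0,0,0],[0,0,0],[0,0,0],[0,0,0]],"roll":[0,0,0,0,-0.12,-0.12,-0.12,-0.087],"fingers":[0.5,0.5,0.5,0.5,0.5,0.5,0.5,0.5]}' 45
python3 -m crank '{"translation":[[0,0,0],[0,0,0]],"roll":[0,0],"fingers":[0.5,0.5]}' 45
python3 - <<'E'
from h import *
st(); go(.466,-.220,.0,15.6)
snap('wrist','w4.png')
ci=camera_info('wrist')
print(proj(ci,[[.552,-.126,.012],[.586,-.258,.012],[.380,-.311,.012],[.347,-.184,.012]]).round())
E
```

```text
clock: 12.85
position: [0.4689, -0.0513, 0.1788]
ee_rot: [-0.002, 0.087, 0.996, 0.0]
contact_force: [0.7, 0.7, -1.6]
width: 0.0548
gripper_force: 48.3
clock: 13.65
position: [0.4626, -0.2198, 0.1784]
ee_rot: [-0.002, -0.137, 0.991, 0.002]
contact_force: [0.1, -0.4, -1.9]
width: 0.0551
gripper_force: 48.4
clock: 13.85
position: [0.4632, -0.2199, 0.1794]
ee_rot: [-0.001, -0.135, 0.991, 0.001]
contact_force: [0.2, -0.5, -1.8]
width: 0.055
gripper_force: 48.4
{'clock': 13.85, 'position': [0.4632, -0.2199, 0.1794], 'ee_rot': [-0.0011, -0.1348, 0.9909, 0.001], 'qpos': [-0.5792, 0.2016, 1.6767, 0.0001, 1.2663, -2.4203], 'contact_force': [0.2151, -0.4635, -1.8334], 'width': 0.055, 'gripper_force': 48.4249}
shift [ -3.1  -1.3 179.4] roll -0.002 yaw -164.51 tilt 0.17
[[369. 256.]
 [267. 254.]
 [259.  82.]
 [379.  84.]]
```

View pics/w4.png

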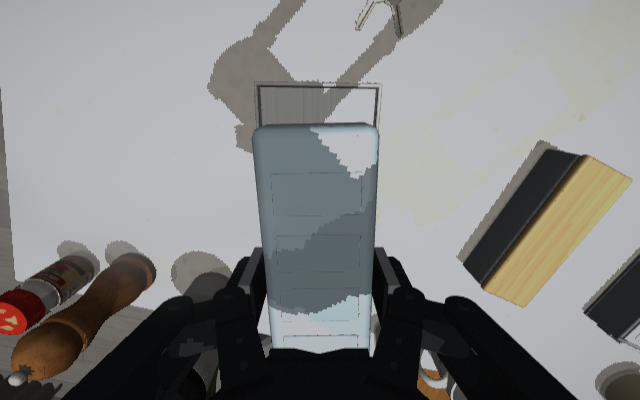

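The pack is held flat between the fingers. The tray's near edge at (255–382, 83) matches the projection, so I'll lower it.

```bash
python3 -m crank '{"translation":[[-3,-1,30],[0,0,40],[0,0,40],[0,0,35],[0,0,20],[0,0,12],[0,0,8],[0,0,0]],"roll":[0,0,0,0,0,0,0,0],"fingers":[0.5,0.5,0.5,0.5,0.5,0.5,0.5,0.5]}' 45
python3 -m crank '{"translation":[[0,0,4],[0,0,3],[0,0,3],[0,0,0],[0,0,0]],"roll":[0,0,0,0,0],"fingers":[0.5,0.5,0.5,0.5,0.5]}' 45
```

```text
clock: 14.7
position: [0.4671, -0.2206, -0.0045]
ee_rot: [-0.0, -0.135, 0.991, 0.0]
contact_force: [-0.1, -0.5, -2.7]
width: 0.0553
gripper_force: 48.4
clock: 15.2
position: [0.4673, -0.2207, -0.0138]
ee_rot: [0.0, -0.136, 0.991, -0.0]
contact_force: [0.5, -0.2, -1.5]
width: 0.0552
gripper_force: 48.5
```

```bash
python3 -m crank '{"translation":[[0,0,2],[0,0,1],[0,0,0],[0,0,0]],"roll":[0,0,0,0],"fingers":[0.5,0.5,0.5,0.5]}' 45
```

```text
clock: 15.6
position: [0.4672, -0.2206, -0.0171]
ee_rot: [0.0, -0.136, 0.991, 0.0]
contact_force: [0.3, 0.2, -1.6]
width: 0.0554
gripper_force: 48.5
```

```bash
python3 -m crank '{"translation":[[0,0,2],[0,0,1],[0,0,0],[0,0,0]],"roll":[0,0,0,0],"fingers":[0.5,0.5,0.5,0.5]}' 45; python3 -m crank '{"translation":[[0,0,1],[0,0,1],[0,0,0],[0,0,0]],"roll":[0,0,0,0],"fingers":[0.5,0.5,0.5,0.5]}' 45
```

```text
clock: 16.0
position: [0.4672, -0.2206, -0.0201]
ee_rot: [-0.0, -0.136, 0.991, 0.0]
contact_force: [-0.1, 0.5, -2.0]
width: 0.0552
gripper_force: 48.5
clock: 16.4
position: [0.4674, -0.2207, -0.0206]
ee_rot: [0.0, -0.136, 0.991, -0.0]
contact_force: [-1.4, 1.4, 9.3]
width: 0.055
gripper_force: 49.8
```

```bash
python3 -m crank '{"translation":[[0,0,-1],[0,0,0],[0,0,0],[0,0,-8],[0,0,-25],[0,0,-40],[0,0,-45],[0,0,-45]],"roll":[0,0,0,0,0,0,0,0],"fingers":[0.8,0.85,0.85,0.85,0.85,0.85,0.85,0.85]}'
python3 -m crank '{"translation":[[0,0,-20],[0,0,-20],[0,0,0],[0,0,0],[0,0,0],[0,0,0],[0,0,0],[0,0,0]],"roll":[0,0,0.12,0.12,0.12,0.087,0,0],"fingers":[0.85,0.85,0.85,0,0,0,0,0]}'
python3 - <<'E'
from h import *
st(); go(.482,.264,.2,-10)
c=camera_info('top');a,_=snap('top','t5.png')
h=cv2.cvtColor(a,cv2.COLOR_BGR2HSV)
print(h[190:235:8,370:415:8].tolist())
E
```

```text
clock: 17.2
position: [0.4668, -0.2204, 0.1439]
ee_rot: [-0.0, -0.136, 0.991, 0.0]
contact_force: [-0.5, -1.5, -0.5]
width: 0.0724
gripper_force: 0.0
clock: 18.0
position: [0.4671, -0.2206, 0.1822]
ee_rot: [0.0, 0.086, 0.996, 0.0]
contact_force: [-0.5, -0.1, 0.0]
width: 0.0008
gripper_force: 0.0
{'clock': 18.0, 'position': [0.4671, -0.2206, 0.1822], 'ee_rot': [0.0001, 0.0864, 0.9963, 0.0], 'qpos': [-0.576, 0.2036, 1.6668, 0.0001, 1.271, -1.9739], 'contact_force': [-0.5358, -0.0555, 0.0397], 'width': 0.0008, 'gripper_force': 0.0}
shift [ 68.7 479.9 -17.8] roll 0.002 yaw 170.09 tilt 0.01
[[[110, 5, 160], [100, 5, 159], [90, 4, 65], [21, 40, 146], [20, 37, 82], [23, 17, 59]], [[100, 5, 159], [120, 2, 163], [20, 40, 139], [20, 39, 119], [75, 10, 53], [25, 26, 60]], [[100, 5, 159], [22, 42, 91], [21, 40, 145], [100, 5, 159], [30, 13, 39], [30, 5, 51]], [[100, 5, 161], [21, 42, 144], [21, 36, 92], [120, 2, 162], [95, 25, 113], [30, 7, 105]], [[88, 57, 80], [25, 30, 110], [99, 26, 98], [96, 22, 117], [95, 24, 116], [30, 7, 108]], [[23, 37, 109], [88, 52, 64], [105, 3, 151], [120, 3, 165], [98, 26, 116], [25, 14, 111]]]
```

```bash
python3 -m crank '{"translation":[[3,20,-3],[6,42,-3],[6,45,-3],[6,45,-3],[6,45,-3],[6,45,-3],[6,45,0],[6,45,0]],"roll":[0,0,0,0,0,0,0,0],"fingers":[0,0,0,0,0,0,0,0]}'
python3 -m crank '{"translation":[[6,45,0],[6,45,0],[6,38,0],[4,20,0],[0,0,0],[0,0,0]],"roll":[0,0,0,0,0,0],"fingers":[0,0,0,0,0,0]}'
python3 - <<'E'
from h import *
st(); go(.482,.264,.2,-10)
a,ci=snap('wrist','w5.png')
E
```

```text
clock: 18.85
position: [0.4805, 0.116, 0.2004]
ee_rot: [0.0, 0.087, 0.996, 0.0]
contact_force: [0.7, -0.6, -0.3]
width: 0.0002
gripper_force: 0.0
clock: 19.45
position: [0.4844, 0.2634, 0.1998]
ee_rot: [-0.0, 0.086, 0.996, -0.001]
contact_force: [0.4, 0.3, -0.4]
width: 0.0002
gripper_force: 0.0
{'clock': 19.45, 'position': [0.4844, 0.2634, 0.1998], 'ee_rot': [-0.0002, 0.0864, 0.9963, -0.0006], 'qpos': [0.3725, 0.2449, 1.5655, -0.0009, 1.332, -1.0252], 'contact_force': [0.4196, 0.3459, -0.424], 'width': 0.0002, 'gripper_force': 0.0}
shift [ 2.5  0.1 -0.2] roll 0.002 yaw 170.09 tilt 0.07
```

View pics/w5.png

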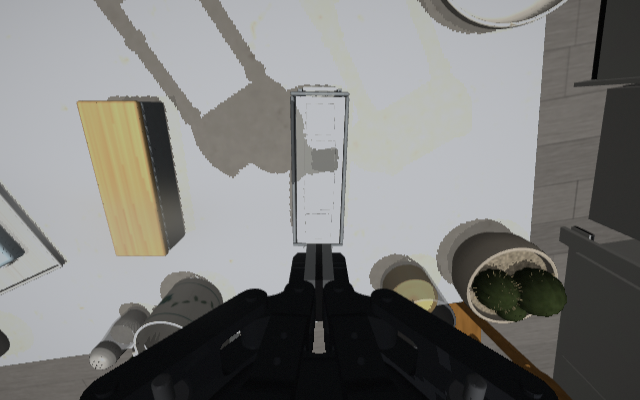

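The lower tier's rim runs from its near corners (291,92), (349,92) to its far corners (295,244), (342,244), with the white lid inside. The upper tier is at (78–185, 98–257) and the pack lies in the tray at the lower left.

```bash
python3 - <<'E'
from h import *
ci=camera_info('wrist')
P=np.array([onz(ci,p,.052)[:2] for p in((291.5,92.5),(349,92.5),(342.5,244.5),(294.5,244.5))])*1000
print(P.round(),P.mean(0),np.linalg.norm((P[0]+P[1]-P[2]-P[3])/2),np.linalg.norm(P[0]-P[1]),np.linalg.norm(P[2]-P[3]))
d=(P[2]+P[3]-P[0]-P[1]);print(np.degrees(np.arctan2(d[1],d[0])))
c=P.mean(0)/1000
a=np.radians(-10);u=np.array([np.cos(a),np.sin(a)])
for k in(1,-1): go(*(c+k*.065*u),.06,-10)
Q=np.array([onz(ci,p,.062)[:2] for p in((78,101),(140,101),(166,256),(118,256))])*1000
print(Q.round(),Q.mean(0))
E
```

```text
[[388. 251.]
 [398. 310.]
 [572. 277.]
 [562. 219.]] [480.07336641 264.25438947] 176.6776775551177 59.8371117098782 59.606865764913174
-10.590610363105656
shift [-60.4   0.8 139.9] roll 0.0 yaw 170.01 tilt 0.06
shift [ 69.6   0.8 139.9] roll 0.0 yaw 170.01 tilt 0.06
[[359.  36.]
 [370.  98.]
 [545.  63.]
 [535.   5.]] [452.03546018  50.53455938]
```

```bash
python3 -m crank '{"translation":[[-20,0,10],[-25,0.5,35],[-15,0.5,40],[0,0,35],[0,0,20],[0,0,10],[0,0,0],[0,0,0]],"roll":[0,0,0,0,0,0,0,0],"fingers":[0,0,0,0,0,0,0,0]}'
python3 -m crank '{"translation":[[0,0,5],[0,0,0],[0,0,0]],"roll":[0,0,0],"fingers":[0,0,0]}'
python3 -m crank '{"translation":[[0,0,5],[0,0,0],[0,0,0]],"roll":[0,0,0],"fingers":[0,0,0]}'
python3 -m crank '{"translation":[[0,0,4],[0,0,0],[0,0,0]],"roll":[0,0,0],"fingers":[0,0,0]}'
```

```text
clock: 20.3
position: [0.5452, 0.2538, 0.0508]
ee_rot: [0.001, 0.088, 0.996, 0.0]
contact_force: [-0.3, 1.1, 0.1]
width: 0.0002
gripper_force: 0.0
clock: 20.6
position: [0.5442, 0.2545, 0.0457]
ee_rot: [0.001, 0.087, 0.996, 0.0]
contact_force: [-0.5, -0.8, 0.6]
width: 0.0001
gripper_force: 0.0
clock: 20.9
position: [0.5437, 0.2543, 0.0398]
ee_rot: [-0.0, 0.087, 0.996, -0.0]
contact_force: [-0.5, -0.8, -0.3]
width: 0.0001
gripper_force: 0.0
clock: 21.2
position: [0.5438, 0.2542, 0.0358]
ee_rot: [-0.0, 0.087, 0.996, -0.0]
contact_force: [0.3, -0.0, -0.3]
width: -0.0
gripper_force: 0.0
```

```bash
for i in 1; do python3 -m crank '{"translation":[[0,-1,3],[0,0,0]],"roll":[0,0],"fingers":[0,0]}'
python3 -m crank '{"translation":[[0,0,2],[0,0,0]],"roll":[0,0],"fingers":[0,0]}'
python3 -m crank '{"translation":[[0,0,2],[0,0,0]],"roll":[0,0],"fingers":[0,0]}'; done | grep -E 'pos|con'
```

```text
position: [0.5434, 0.2531, 0.0326]
contact_force: [-0.1, 0.3, 0.2]
position: [0.5436, 0.2532, 0.0307]
contact_force: [-0.4, 0.2, 0.7]
position: [0.5436, 0.2532, 0.0287]
contact_force: [-0.5, 0.2, -0.1]
```

```bash
{ python3 -m crank '{"translation":[[0,0,2],[0,0,0]],"roll":[0,0],"fingers":[0,0]}'
python3 -m crank '{"translation":[[0,0,1],[0,0,0]],"roll":[0,0],"fingers":[0,0]}'; } | grep -E 'pos|con'
```

```text
position: [0.5432, 0.2536, 0.0276]
contact_force: [-1.9, -0.1, 5.3]
position: [0.5431, 0.2537, 0.0271]
contact_force: [-2.4, 0.6, 7.7]
```

```bash
{ python3 -m crank '{"translation":[[0,0,1],[0,0,0]],"roll":[0,0],"fingers":[0,0]}'
python3 -m crank '{"translation":[[0,0,1],[0,0,0]],"roll":[0,0],"fingers":[0,0]}'
python3 -m crank '{"translation":[[0,0,1],[0,0,0]],"roll":[0,0],"fingers":[0,0]}'
python3 -m crank '{"translation":[[0,0,1],[0,0,0]],"roll":[0,0],"fingers":[0,0]}'; } | grep -E 'pos|con'
```

```text
position: [0.5439, 0.2535, 0.0256]
contact_force: [-0.1, -0.3, 0.7]
position: [0.5439, 0.2533, 0.0238]
contact_force: [0.6, 0.0, 1.4]
position: [0.5436, 0.2531, 0.0226]
contact_force: [-0.3, 0.3, -0.5]
position: [0.5436, 0.2532, 0.0217]
contact_force: [0.6, 0.0, -0.1]
```

```bash
{ python3 -m crank '{"translation":[[0,0,1],[0,0,0]],"roll":[0,0],"fingers":[0,0]}'
python3 -m crank '{"translation":[[0,0,1],[0,0,0]],"roll":[0,0],"fingers":[0,0]}'
python3 -m crank '{"translation":[[0,0,1],[0,0,0]],"roll":[0,0],"fingers":[0,0]}'; } | grep -E 'pos|con'
```

```text
position: [0.5436, 0.2532, 0.0208]
contact_force: [-0.9, 0.1, 0.3]
position: [0.5438, 0.2533, 0.0205]
contact_force: [-1.0, 0.4, 2.5]
position: [0.5439, 0.2533, 0.0202]
contact_force: [-1.4, -0.2, 7.5]
```

```bash
{ python3 -m crank '{"translation":[[0,0,1],[0,0,0]],"roll":[0,0],"fingers":[0,0]}'
python3 -m crank '{"translation":[[0,0,1],[0,0,0]],"roll":[0,0],"fingers":[0,0]}'; } | grep -E 'pos|con'
```

```text
position: [0.5439, 0.2533, 0.0201]
contact_force: [-2.4, -2.0, 13.2]
position: [0.5439, 0.2534, 0.0199]
contact_force: [-4.0, -2.0, 18.6]
```

```bash
python3 -m crank '{"translation":[[0,0,-15],[0,0,-20],[30,0,0],[40,0,0],[40,0,0],[20,0,0],[0,0,15],[0,0,5]],"roll":[0,0,0,0,0,0,0,0],"fingers":[0,0,0,0,0,0,0,0]}'
{ python3 -m crank '{"translation":[[0,0,4],[0,0,0]],"roll":[0,0],"fingers":[0,0]}'
python3 -m crank '{"translation":[[0,0,1],[0,0,0]],"roll":[0,0],"fingers":[0,0]}'
python3 -m crank '{"translation":[[0,0,1],[0,0,0]],"roll":[0,0],"fingers":[0,0]}'; } | grep -E 'pos|con'
```

```text
clock: 24.8
position: [0.4144, 0.2758, 0.0313]
ee_rot: [-0.0, 0.087, 0.996, -0.0]
contact_force: [0.1, 0.5, -0.1]
width: 0.0003
gripper_force: 0.0
position: [0.4161, 0.2757, 0.0275]
contact_force: [-0.7, 0.7, 0.4]
position: [0.4165, 0.2759, 0.0272]
contact_force: [1.3, 0.5, 0.2]
position: [0.4167, 0.276, 0.0266]
contact_force: [0.8, 0.2, 4.1]
```

```bash
{ python3 -m crank '{"translation":[[0,0,1],[0,0,0]],"roll":[0,0],"fingers":[0,0]}'
python3 -m crank '{"translation":[[0,0,1],[0,0,0]],"roll":[0,0],"fingers":[0,0]}'
python3 -m crank '{"translation":[[0,0,1],[0,0,0]],"roll":[0,0],"fingers":[0,0]}'
python3 -m crank '{"translation":[[0,0,1],[0,0,0]],"roll":[0,0],"fingers":[0,0]}'
python3 -m crank '{"translation":[[0,0,1],[0,0,0]],"roll":[0,0],"fingers":[0,0]}'; } | grep -E 'pos|con'
```

```text
position: [0.4167, 0.2762, 0.0259]
contact_force: [0.4, 0.1, 6.4]
position: [0.4158, 0.2759, 0.0242]
contact_force: [0.8, -0.3, -0.4]
position: [0.4155, 0.2758, 0.0227]
contact_force: [-0.8, 0.1, -0.5]
position: [0.4154, 0.2758, 0.0217]
contact_force: [0.2, -0.2, 0.5]
position: [0.4156, 0.2758, 0.0208]
contact_force: [0.2, -0.1, 0.4]
```

```bash
{ python3 -m crank '{"translation":[[0,0,1],[0,0,0]],"roll":[0,0],"fingers":[0,0]}'
python3 -m crank '{"translation":[[0,0,1],[0,0,0]],"roll":[0,0],"fingers":[0,0]}'
python3 -m crank '{"translation":[[0,0,1],[0,0,0]],"roll":[0,0],"fingers":[0,0]}'
python3 -m crank '{"translation":[[0,0,1],[0,0,0]],"roll":[0,0],"fingers":[0,0]}'
python3 -m crank '{"translation":[[0,0,1],[0,0,0]],"roll":[0,0],"fingers":[0,0]}'; } | grep -E 'pos|con'
```

```text
position: [0.4157, 0.2758, 0.0199]
contact_force: [0.1, 0.5, -0.9]
position: [0.4159, 0.2759, 0.0193]
contact_force: [-0.4, 0.4, 2.1]
position: [0.4159, 0.2759, 0.0192]
contact_force: [-2.1, -1.2, 11.4]
position: [0.4159, 0.276, 0.0191]
contact_force: [-4.4, -1.7, 17.6]
position: [0.416, 0.276, 0.0191]
contact_force: [-6.3, -2.9, 25.2]
```

```bash
python3 -m crank '{"translation":[[0,0,-18],[0,0,-20],[-30,0,0],[-40,0,0],[-40,0,0],[-20,0,0],[0,0,20],[0,0,10]],"roll":[0,0,0,0,0,0,0,0],"fingers":[0,0,0,0,0,0,0,0]}'
{ python3 -m crank '{"translation":[[0,0,5],[0,0,0]],"roll":[0,0],"fingers":[0,0]}'
python3 -m crank '{"translation":[[0,0,1],[0,0,0]],"roll":[0,0],"fingers":[0,0]}'
python3 -m crank '{"translation":[[0,0,1],[0,0,0]],"roll":[0,0],"fingers":[0,0]}'; } | grep -E 'pos|con'
```

```text
clock: 28.2
position: [0.5435, 0.2526, 0.0224]
ee_rot: [-0.001, 0.088, 0.996, -0.0]
contact_force: [-0.2, -0.3, 0.7]
width: -0.0
gripper_force: 0.0
position: [0.5429, 0.2532, 0.0193]
contact_force: [-0.2, -0.1, -0.1]
position: [0.543, 0.2532, 0.0192]
contact_force: [-2.4, -1.1, 7.1]
position: [0.543, 0.2533, 0.0192]
contact_force: [-4.2, -2.4, 13.1]
```

Both ends stop at the same height (0.0192), so the lid is home and level. Next I'll go over the upper tier and look once.

```bash
python3 -m crank '{"translation":[[0,0,-20],[0,0,-40],[0,0,-45],[0,0,-45],[8,-30,-30],[12,-40,0],[12,-40,0],[12,-40,0]],"roll":[0,0,0,0,0,0,0,0],"fingers":[0,0,0,0,0.5,1,1,1]}'
python3 -m crank '{"translation":[[12,-40,0],[0,-26,0],[0,0,0],[0,0,0]],"roll":[0,0,0,0],"fingers":[1,1,1,1]}'
python3 - <<'E'
from h import *
st(); go(.45,.049,.03,-10)
a,ci=snap('wrist','w6.png'); h=cv2.cvtColor(a,cv2.COLOR_BGR2HSV)
m=cv2.inRange(h,(10,50,50),(35,255,255)); m[:,:230]=0;m[:,410:]=0;m[:60]=0
m=cv2.morphologyEx(m,cv2.MORPH_CLOSE,np.ones((7,7)))
c=max(cv2.findContours(m,0,2)[0],key=cv2.contourArea)
print(cv2.boundingRect(c),cv2.minAreaRect(np.array([onz(ci,p,.062)[:2] for p in c[:,0]],np.float32)*1000))
E
```

```text
clock: 29.6
position: [0.4728, 0.1124, 0.1972]
ee_rot: [0.0, 0.086, 0.996, -0.0]
contact_force: [-0.4, -0.5, -0.1]
width: 0.058
gripper_force: 0.0
clock: 30.0
position: [0.4508, 0.0505, 0.1971]
ee_rot: [0.0, 0.088, 0.996, 0.0]
contact_force: [-0.3, 0.1, 0.0]
width: 0.0851
gripper_force: 0.0
{'clock': 30.0, 'position': [0.4508, 0.0505, 0.1971], 'ee_rot': [0.0002, 0.0879, 0.9961, 0.0005], 'qpos': [-0.0428, 0.0973, 1.7604, 0.0009, 1.2834, -1.4379], 'contact_force': [-0.2992, 0.1293, 0.0252], 'width': 0.0851, 'gripper_force': 0.0}
shift [  0.5  -1.8 167.1] roll -0.001 yaw 169.92 tilt 0.06
(286, 96, 61, 158) ((450.10076904296875, 48.47126770019531), (61.56859588623047, 177.82028198242188), 80.04219818115234)
```

```bash
python3 -m crank '{"translation":[[0,0,40],[0,0,45],[0,0,45],[0,0,35],[0,0,18],[0,0,9],[0,0,0],[0,0,0]],"roll":[0,0,0,0,0,0,0,0],"fingers":[1,1,1,1,1,1,1,1]}' 50
python3 -m crank '{"translation":[[0,0,0],[0,0,0],[0,0,0],[0,0,0],[0,0,0]],"roll":[0,0,0,0,0],"fingers":[0.6,0.6,0.6,0.6,0.6]}' 50
python3 - <<'E'
from h import *
s=st(); go(s['position'][0]+.0301,s['position'][1]+.2157,s['position'][2]+.048,-10)
E
```

```text
clock: 30.85
position: [0.4521, 0.0508, 0.0056]
ee_rot: [0.001, 0.087, 0.996, 0.0]
contact_force: [0.2, -0.1, 0.0]
width: 0.0855
gripper_force: 0.0
clock: 31.35
position: [0.4521, 0.0501, 0.0064]
ee_rot: [0.001, 0.087, 0.996, -0.0]
contact_force: [-0.1, -0.8, 5.6]
width: 0.0613
gripper_force: 53.7
{'clock': 31.35, 'position': [0.4521, 0.0501, 0.0064], 'ee_rot': [0.0014, 0.0872, 0.9962, -0.0], 'qpos': [-0.0427, 0.3121, 2.044, -0.0002, 0.7827, -1.4388], 'contact_force': [-0.1138, -0.796, 5.5565], 'width': 0.0613, 'gripper_force': 53.668}
shift [  7.7 217.7 -48. ] roll -0.0 yaw 170.0 tilt 0.16
```

```bash
python3 -m crank '{"translation":[[0,0,-5],[0,0,-20],[0,0,-35],[0,0,-35],[0,0,-25],[0,0,0],[1,20,0],[1,35,0]],"roll":[0,0,0,0,0,0,0,0],"fingers":[0.5,0.5,0.5,0.5,0.5,0.5,0.5,0.5]}' 60
python3 -m crank '{"translation":[[2,40,0],[2,40,0],[2,40,0],[0,28,0],[0,15,0],[0,0,0],[0,0,0],[0,0,0]],"roll":[0,0,0,0,0,0,0,0],"fingers":[0.5,0.5,0.5,0.5,0.5,0.5,0.5,0.5]}' 60
python3 - <<'E'
from h import *
st(); go(.4822,.2658,.0544,-10)
a,ci=snap('wrist','w7.png'); h=cv2.cvtColor(a,cv2.COLOR_BGR2HSV)
m=cv2.inRange(h,(10,50,50),(35,255,255)); m[:,:230]=0;m[:,410:]=0;m[:60]=0
m=cv2.morphologyEx(m,cv2.MORPH_CLOSE,np.ones((7,7)))
c=max(cv2.findContours(m,0,2)[0],key=cv2.contourArea); z=manip.get_state()['position'][2]-.0064+.062
print(cv2.boundingRect(c),z,cv2.minAreaRect(np.array([onz(ci,p,z)[:2] for p in c[:,0]],np.float32)*1000))
E
```

```text
clock: 32.15
position: [0.4572, 0.1038, 0.1238]
ee_rot: [-0.001, 0.089, 0.996, -0.001]
contact_force: [1.0, -0.1, -3.7]
width: 0.0606
gripper_force: 66.7
clock: 32.95
position: [0.4804, 0.2648, 0.1245]
ee_rot: [-0.001, 0.088, 0.996, -0.001]
contact_force: [0.1, -0.6, -3.8]
width: 0.0607
gripper_force: 66.8
{'clock': 32.95, 'position': [0.4804, 0.2648, 0.1245], 'ee_rot': [-0.0007, 0.0878, 0.9961, -0.0007], 'qpos': [0.3774, 0.2966, 1.6898, -0.0007, 1.1572, -1.0173], 'contact_force': [0.0796, -0.56, -3.8039], 'width': 0.0607, 'gripper_force': 66.8134}
shift [-1.7  1.4 70. ] roll -0.001 yaw 169.92 tilt 0.12
(236, 82, 165, 277) 0.1803328666507047 ((456.5837707519531, 268.96588134765625), (60.9310417175293, 131.80007934570312), 79.96359252929688)
```

```bash
python3 -m crank '{"translation":[[-1,0,15],[0,0,20],[0,0,15],[0,0,6],[0,0,2],[0,0,0],[0,0,0]],"roll":[0,0,0,0,0,0,0],"fingers":[0.5,0.5,0.5,0.5,0.5,0.5,0.5]}' 60
{ python3 -m crank '{"translation":[[0,0,2],[0,0,2],[0,0,0]],"roll":[0,0,0],"fingers":[0.5,0.5,0.5]}' 
python3 -m crank '{"translation":[[0,0,2],[0,0,0],[0,0,0]],"roll":[0,0,0],"fingers":[0.5,0.5,0.5]}' ; } | grep -E 'pos|con'
```

```text
clock: 33.7
position: [0.4828, 0.2663, 0.0679]
ee_rot: [0.001, 0.087, 0.996, 0.0]
contact_force: [0.5, -0.4, -3.4]
width: 0.0613
gripper_force: 66.8
position: [0.4819, 0.2662, 0.0629]
contact_force: [0.2, -0.3, -3.2]
position: [0.482, 0.2662, 0.0609]
contact_force: [-0.7, -0.1, -3.6]
```

Rim contact (foot on rim) would come at about 0.0584, and home is about 0.054.

```bash
{ python3 -m crank '{"translation":[[0,0,2],[0,0,0],[0,0,0]],"roll":[0,0,0],"fingers":[0.5,0.5,0.5]}' 60
python3 -m crank '{"translation":[[0,0,1.5],[0,0,0],[0,0,0]],"roll":[0,0,0],"fingers":[0.5,0.5,0.5]}' 
python3 -m crank '{"translation":[[0,0,1.5],[0,0,0],[0,0,0]],"roll":[0,0,0],"fingers":[0.5,0.5,0.5]}' ; } | grep -E 'pos|con'
```

```text
position: [0.482, 0.2662, 0.0589]
contact_force: [0.3, -0.1, -3.6]
position: [0.482, 0.2662, 0.0575]
contact_force: [-0.4, -0.3, -4.4]
position: [0.482, 0.2662, 0.0559]
contact_force: [-0.7, -0.8, -3.3]
```

The foot has gone in without touching the rim.

```bash
{ python3 -m crank '{"translation":[[0,0,1.5],[0,0,0],[0,0,0]],"roll":[0,0,0],"fingers":[0.5,0.5,0.5]}' 60
python3 -m crank '{"translation":[[0,0,1],[0,0,0],[0,0,0]],"roll":[0,0,0],"fingers":[0.5,0.5,0.5]}' ; } | grep -E 'pos|con'
```

```text
position: [0.4822, 0.2663, 0.0547]
contact_force: [-0.5, -0.5, -1.9]
position: [0.4823, 0.2663, 0.0546]
contact_force: [-2.2, 0.1, 5.6]
```

```bash
python3 -m crank '{"translation":[[0,0,0],[0,0,0],[0,0,0],[0,0,-10],[0,0,-30],[0,0,-45],[0,0,-40],[0,0,0]],"roll":[0,0,0,0,0,0,0,0],"fingers":[0.8,1,1,1,1,1,1,1]}'
python3 -m crank '{"translation":[[25,-20,-20],[35,-20,-20],[35,0,0],[20,0,0],[0,0,0],[0,0,0]],"roll":[0,0,0,0,0,0],"fingers":[1,1,1,1,1,1]}'
python3 - <<'E'
from h import *
st()
a,ca=snap('top','t8.png'); b,cb=snap('scene','s8.png')
h=cv2.cvtColor(a,cv2.COLOR_BGR2HSV); m=cv2.inRange(h,(12,60,80),(35,255,255)); m[:,:180]=0;m[:,240:]=0;m[:160]=0;m[260:]=0
c=max(cv2.findContours(m,0,2)[0],key=cv2.contourArea)
for z in(.11,.114): print(z,cv2.minAreaRect(np.array([onz(ca,p,z)[:2] for p in c[:,0]],np.float32)*1000))
cv2.imwrite('pics/f8.png',np.vstack([np.pad(a[110:310,150:500],((0,0),(0,50),(0,0))),b[120:340,180:580]]))
E
```

```text
clock: 36.6
position: [0.4861, 0.2679, 0.1854]
ee_rot: [0.006, 0.087, 0.996, 0.003]
contact_force: [0.4, 0.2, 0.6]
width: 0.0854
gripper_force: 0.0
clock: 37.2
position: [0.3625, 0.2471, 0.2184]
ee_rot: [0.001, 0.087, 0.996, 0.0]
contact_force: [0.8, 0.1, 0.6]
width: 0.0854
gripper_force: 0.0
{'clock': 37.2, 'position': [0.3625, 0.2471, 0.2184], 'ee_rot': [0.0006, 0.0867, 0.9962, 0.0], 'qpos': [0.44, 0.0599, 1.7483, -0.0006, 1.3324, -0.957], 'contact_force': [0.7743, 0.0639, 0.6054], 'width': 0.0854, 'gripper_force': 0.0}
0.11 ((480.12969970703125, 266.43658447265625), (61.22035217285156, 179.40757751464844), 79.90423583984375)
0.114 ((479.60699462890625, 265.47979736328125), (61.021209716796875, 178.8240203857422), 79.90423583984375)
```

View pics/f8.png

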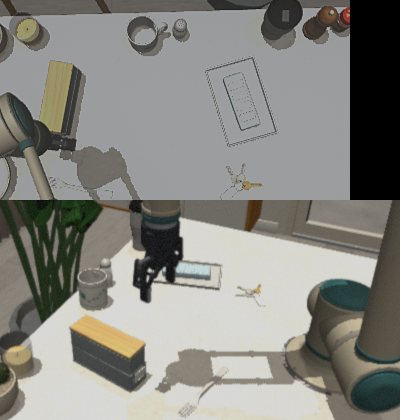

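The upper tier sits flush on the lower tier, the pack lies flat inside the tray, and the mug, flask and salt have not moved. I'll hand it in.

```bash
python3 -c "
from rig import manip
print(manip.sign_off())"
```

```text
the job is handed in; nothing more can be done
None
```

The job is handed in at about 37 s: the cold pack lies flat in the tray, the inner lid pressed down level at both ends, the upper tier is back on the lower tier, and the mug, flask and salt shaker were left alone.

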